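Flip the status flag of the tray that holds the specimen

TASK

One of the two tray stands now holds the yellow-capped specimen jar, but its hinged flag still shows green. With your fingertips push that flag right over its hinge, by half a turn, until it lies flat on the other side with its orange face up. Do not lift the stand or shove it out of place, and leave the other stand's flag, the jar and everything else as they are.

Things in the scene. Friction and masses are not known exactly. Their poses are not given: they have to be found in the camera images.
- station_a: loose, heavy (1.8 kg) stand whose tray holds the yellow-capped specimen jar: white base plate 220 x 160 x 12 mm on the table; origin at the centre of its underside, x along the 220 mm side, z up. A teal tray, 120 x 145 mm, wall 4 mm, rim 42 mm above the table, is fixed on it, centred at x = +45 mm. The two stands look alike, may be in either place, turned up to 0.4 rad
- pivot_a (a point): middle of the flag's hinge on station_a, 70 mm above the table, at x = -62 mm on the stand; the hinge axis is level, along the stand's x, between two aluminium posts 78 mm high whose inner faces are 56 mm apart
- flag_a (a joint): angle of station_a's flag, rad: 0 = level towards the stand's +y, green face up (stop); pi/2 = upright; 3.14 = level towards the stand's -y, orange face up (stop). Starts at 0 to 0.25. The hinge is stiff by friction (0.05 N m, about 1 N at the flag's edge): the flag stays at any angle where it is left and does not fall over by itself
- flag_a_edge (a point): middle of the free edge of station_a's flag, 70 mm from the hinge. The flag is a flat plate, 50 mm wide along the hinge, 6 mm thick, one face green, the other orange, with 55 mm of free space below it when level
- flag_a_tail (a point): middle of the end of the flag's black tail, 36 mm from the hinge, opposite the free edge; the tail is 50 mm wide and 6 mm thick, in one plane with the flag and rigid with it, so pressing the tail down raises the flag
- station_b: loose, heavy (1.8 kg) stand whose tray holds a small cardboard carton: white base plate 220 x 160 x 12 mm on the table; origin at the centre of its underside, x along the 220 mm side, z up. A teal tray, 120 x 145 mm, wall 4 mm, rim 42 mm above the table, is fixed on it, centred at x = +45 mm. The two stands look alike, may be in either place, turned up to 0.4 rad
- pivot_b (a point): middle of the flag's hinge on station_b, 70 mm above the table, at x = -62 mm on the stand; the hinge axis is level, along the stand's x, between two aluminium posts 78 mm high whose inner faces are 56 mm apart
- flag_b (a joint): angle of station_b's flag, rad: 0 = level towards the stand's +y, green face up (stop); pi/2 = upright; 3.14 = level towards the stand's -y, orange face up (stop). Starts at 0 to 0.25. The hinge is stiff by friction (0.05 N m, about 1 N at the flag's edge): the flag stays at any angle where it is left and does not fall over by itself
- flag_b_edge (a point): middle of the free edge of station_b's flag, 70 mm from the hinge. The flag is a flat plate, 50 mm wide along the hinge, 6 mm thick, one face green, the other orange, with 55 mm of free space below it when level
- flag_b_tail (a point): middle of the end of the flag's black tail, 36 mm from the hinge, opposite the free edge; the tail is 50 mm wide and 6 mm thick, in one plane with the flag and rigid with it, so pressing the tail down raises the flag
- jar: white specimen jar with yellow screw cap, 46 mm across, 55 mm high, standing upright in the tray of station_a; origin at the centre of its underside; leave alone
- carton: small brown carton 55 x 75 x 32 mm in the tray of station_b; origin at the centre of its underside; leave alone
- pump: red pump bottle, 72 mm across, 178 mm high, standing on the table; origin at the centre of its underside; leave alone
- tape: paper tape roll, 64 mm across, 25 mm high, standing on the table; origin at the centre of its underside; leave alone
- cup: blue cup 70 mm across, 80 mm high, standing on the table; origin at the centre of its underside; leave alone
- spray: white bottle with blue cap, 56 mm across, 150 mm high, standing on the table; origin at the centre of its underside; leave alone

How it is judged:
By the outcome, as a careful person would: the job done as asked, in the order asked, and still so for the second after the job is handed in, with the robot touching nothing.
It also fails if it takes over 42 s, if anything falls off the work surface, if the arm or the gripper's body presses on something with over 40 N, if the wrist force passes 120 N, or if a joint passes its speed limit or range.

ROBOT

A 6-joint arm with a two-finger parallel gripper is mounted at the origin on the work surface. World frame = base frame: x ahead of the robot, y to its left, z up, the work surface at z = 0. Lengths are in m, angles in rad, forces in N, time in s.
With the tool pointing down it reaches from about 0.3 to 0.775 m from the base axis. Payload 14.6 kg.
Tool frame: the origin (TCP) lies at the very end of the fingers, on their centre line; the grasp point (between the pads) lies 19 mm behind it; z points along the fingers, y is the direction in which the jaws open and shut (so a half turn about z gives the same grasp; the last joint's range is limited). The gripper opens to 94 mm and grips with 3 to 60 N. Pads are 16 mm wide; open, the fingers measure 119 mm over their backs; the gripper's body (75 mm by 177 mm) begins 78 mm behind the grasp point.
Start: joints at [-1.219, 0.3, 1.521, -0, 1.321, -0.067], TCP at [0.224, -0.502, 0.205] pointing down, gripper open.
Joint ranges: [-3.03, 3.03], [-0.79, 2.21], [0.23, 2.52], [-1.04, 4.18], [0, 3.07], [-2.55, 2.55]. Speed limits (rad/s): [2.22, 2.22, 2.57, 3.14, 3.14, 3.14].

INTERFACE

Orientations are given as [roll, pitch, yaw] about the fixed x, y, z axes, in that order (R = Rz(yaw) Ry(pitch) Rx(roll)).
In Python, from station import status, camera, ctrl gives the robot as it stands. The module is installed in compiled form; this text tells all that it offers.
- The arm moves only by the shell command python3 -m jog 'ROWS' [FORCE]. ROWS is JSON, a list of rows, each a list of 7 numbers: the shift along the tool's x, y, z each as a share of 1000 mm, from -1 to 1, then the turn, a rotation vector about the tool's x, y, z each as a share of pi/2 rad, from -1 to 1, then the opening, from -1 (shut) to 1 (fully open), so that 0 is half open. A call has 1 to 20 rows; each row is the pose to reach, as a shift and turn from the pose measured when the call began, along the tool's axes at that moment; what a row does not reach only later rows make up. A row lasts 1/10 s, in which the tool goes at most 50 mm and 8.59 degrees, less where a joint would pass 70% of its speed; a pose out of reach is approached as far as the arm can. A call with a number of a shift or a turn outside -1 to 1 is refused whole. A call with a gripper value outside its range is refused whole. The fingers move at their own pace and stop on an object; FORCE is the grip in N (left out, the last holds). Time passes only in rows, so rows that repeat a pose let the fingers close. It gives the time, the measured TCP pose, the force and the opening at its end, in the units of the state.
- status.get_obs(): the state, without advancing time (a new reading comes with each control period).
- camera(name): name is "side" or "top" or "wrist"; returns a dict with "image" (420x560x3 uint8, red, green, blue), "fx", "fy", "cx", "cy" (pixels), "world_from_camera" (4x4, takes a point from camera to world coordinates). Camera axes: x right, y down, z forward; pixel columns grow to the right and rows downward; lengths in m; the calibration is good to about 2 mm. The wrist camera is an equidistant fisheye: a pixel r from the principal point sees the ray r / f radians off the axis. A picture is of the moment at which its call begins. There is no depth.
- ctrl.hand_in(): hands the job in, once; it reports no verdict.
The state is a dict: "time_s": time; "qpos": joint angles; "joint_vel": joint speeds; "tau": joint torques, N m; "ee_pos": TCP position; "eef_rot": TCP orientation; "force": force on the tool from outside, world axes, zero at the start; "moment": the same for the moment, N m; "grip_width": finger opening in m.
Only numpy, scipy, OpenCV 4.12 (cv2) and the standard library are available. Lean on these libraries where they do the work, as an engineer would, in place of code of your own. Each camera call takes 0.05 s, during which the arm holds its last target.

## Working session

There is one attempt and no reset: what is moved stays moved. The work goes in short steps, Python scripts to look and compute and a shell command to move; the robot and the scene stay as the last step left them, time stands still between calls to the robot, and variables do not carry over. Pictures are saved under pics/ and viewed, and the job is handed in when it is done.

```bash
mkdir -p pics; python3 - <<'E'
from station import status,camera
import cv2,json
for n in("side","top"):
    c=camera(n);cv2.imwrite(f"pics/{n}0.png",c["image"][:,:,::-1])
    print(n,c["fx"],c["fy"],c["cx"],c["cy"],c["world_from_camera"])
print(status.get_obs())
E
```

```text
side 471.85722650454835 471.85722650454835 280.6004459475919 212.76093086525015 [[-0.99124928 -0.07830846  0.10626692  0.4659521 ]
 [-0.13198609  0.57496236 -0.8074639   1.13384695]
 [ 0.00213177 -0.81442376 -0.58026665  0.89235052]
 [ 0.          0.          0.          1.        ]]
top 424.2248493109715 424.2248493109715 283.6629466114256 213.09696083566297 [[-0.01775605 -0.98373673  0.1787366   0.36564213]
 [-0.99982409  0.01638935 -0.00912029  0.02207804]
 [ 0.00604258 -0.17886709 -0.98385469  1.42058392]
 [ 0.          0.          0.          1.        ]]
{'time_s': 0.1, 'qpos': array([-1.21864493e+00,  3.00375790e-01,  1.52152843e+00, -3.73333391e-05,
        1.32070289e+00, -6.65987097e-02]), 'joint_vel': array([-0.00040455, -0.00233928, -0.00318259, -0.00252454,  0.0015091 ,
        0.00021302]), 'tau': array([ 1.90742452e-03, -5.32644475e+01, -3.53282869e+01,  7.10036047e-02,
        2.34694546e-02, -7.31724595e-05]), 'ee_pos': array([ 0.2235461 , -0.5022571 ,  0.20496088]), 'eef_rot': array([-3.14057803e+00, -3.14296104e-05,  4.18759348e-01]), 'force': array([-0.18538165, -0.79987574, -1.51027657]), 'moment': array([-0.00906358,  0.03225733,  0.02018768]), 'grip_width': 0.09401843653815929}
```

View pics/side0.png

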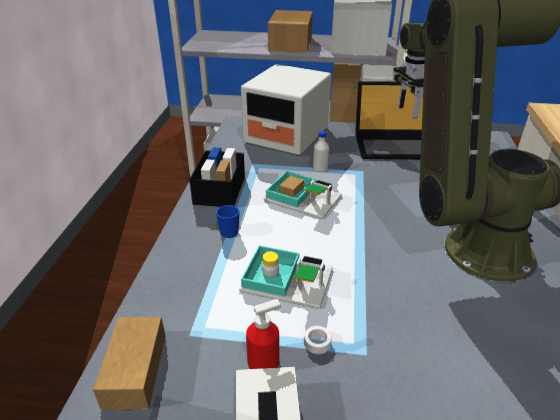

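View pics/top0.png

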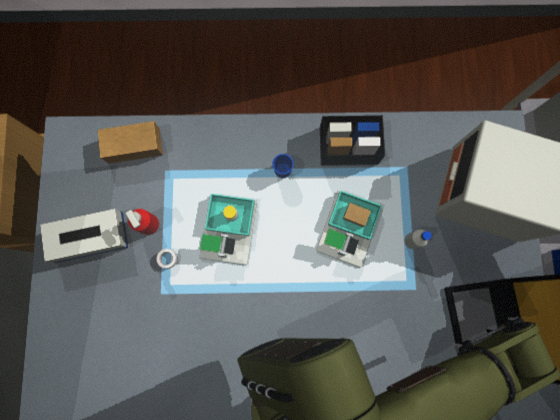

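The side and top views show the jar's stand (station_a) on the robot's left, around (230,230) in the top view. The carton's stand is around (350,228). I'll enlarge both views of station_a.

```bash
python3 - <<'E'
import cv2
a=cv2.imread("pics/top0.png")[180:280,180:280];cv2.imwrite("pics/topz.png",cv2.resize(a,(600,600),interpolation=cv2.INTER_CUBIC))
a=cv2.imread("pics/side0.png")[230:320,230:350];cv2.imwrite("pics/sidez.png",cv2.resize(a,(800,600),interpolation=cv2.INTER_CUBIC))
E
```

```text
(no output)
```

View pics/topz.png

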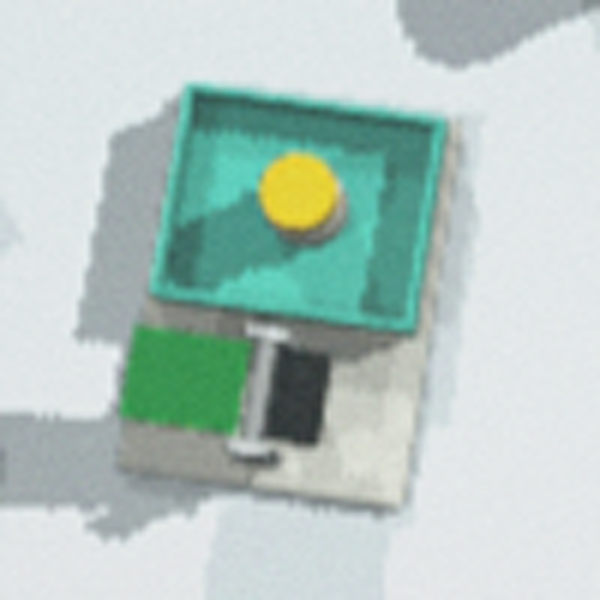

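View pics/sidez.png

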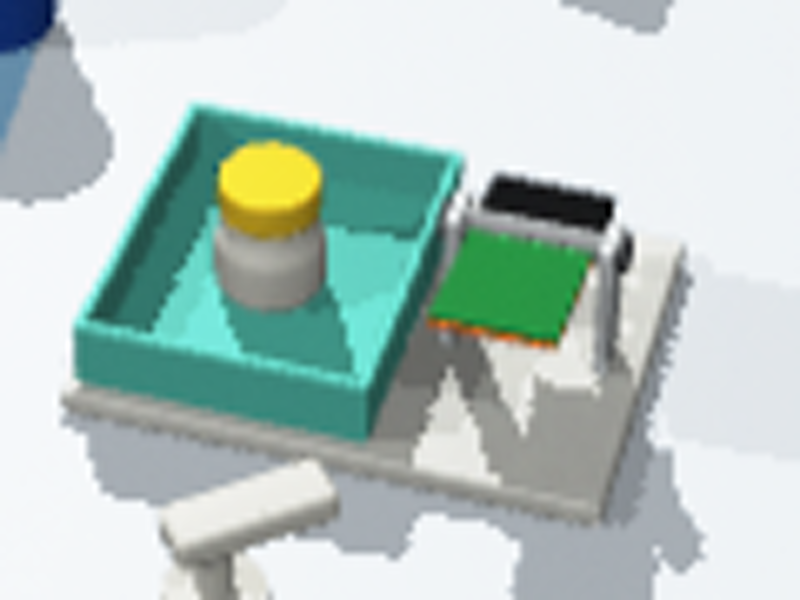

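The tray rim corners in the crop are about (185,87), (446,120), (415,330) and (152,298). The green flag lies to the left, towards the stand's +y. I'll fit the stand's pose from these corners.

```bash
cat > h.py <<'E'
import numpy as np
from station import camera,status
from scipy.spatial.transform import Rotation as R
def ray(c,u,v,z):
    T=np.array(c["world_from_camera"]);d=T[:3,:3]@[(u-c["cx"])/c["fx"],(v-c["cy"])/c["fy"],1]
    return T[:3,3]+d*(z-T[2,3])/d[2]
def proj(c,p):
    T=np.array(c["world_from_camera"]);q=T[:3,:3].T@(np.array(p)-T[:3,3]);return c["fx"]*q[0]/q[2]+c["cx"],c["fy"]*q[1]/q[2]+c["cy"]
E
python3 - <<'E'
from h import *
c=camera("top")
im=[(185,87),(446,120),(415,330),(152,298)]
P=np.array([ray(c,180+(x+.5)/6-.5,180+(y+.5)/6-.5,.042)[:2] for x,y in im])
L=np.array([(105,72.5),(105,-72.5),(-15,-72.5),(-15,72.5)])/1000
Lc=L-L.mean(0);Pc=P-P.mean(0)
th=np.arctan2((Lc[:,0]*Pc[:,1]-Lc[:,1]*Pc[:,0]).sum(),(Lc*Pc).sum())
M=np.array([[np.cos(th),-np.sin(th)],[np.sin(th),np.cos(th)]]);t=P.mean(0)-M@L.mean(0)
print("th",th,"o",t,"res",P-(L@M.T+t))
g=lambda x,y:M@[x,y]+t
print("pivot",g(-.062,0),"edge0",g(-.062,.07),"tail",g(-.062,-.036))
s=camera("side")
for n,x,y,z in[("pivot",-.062,0,.07),("edge",-.062,.07,.07),("posttop-",-.094,0,.078),("posttop+",-.03,0,.078),("tail",-.062,-.036,.07),("corner",-.11,.08,.012),("cor2",-.11,-.08,.012)]:
    p=[*g(x,y),z];a=np.array(proj(c,p));b=np.array(proj(s,p));print(n,(a-180)*6,(b-230)*[6.667,6.667])
for n,z,u,v in[("jar",.055,180+298/6,180+190/6)]: print(n,ray(c,u,v,z))
for n,z,u,v in[("pumphead",.178,133,213),("pumpbase",.1,147,224),("tape",.025,167,258)]: print(n,ray(c,u,v,z))
print(R.from_euler('xyz',status.get_obs()['eef_rot']).as_matrix())
E
```

```text
th -0.14260018347926492 o [0.57068912 0.19440651] res [[-5.02248372e-04  5.37754210e-04]
 [-9.81019488e-04 -4.62238346e-04]
 [ 1.02649550e-03 -1.32676588e-05]
 [ 4.56772355e-04 -6.22482053e-05]]
pivot [0.50931843 0.20321779] edge0 [0.51926664 0.27250727] tail [0.5042022  0.16758319]
pivot [261.06210409 392.76366943] [536.55340483 219.92140221]
edge [130.7984284  376.33627498] [495.09087744 339.7992086 ]
posttop- [249.9229027  451.37670019] [617.81524458 219.46587073]
posttop+ [268.08297117 331.51545621] [457.800878   189.71200553]
tail [328.1408397  401.22288758] [556.47192402 162.33233233]
corner [118.3553712  471.77383119] [607.34875274 493.33392217]
cor2 [406.03956916 508.23486499] [685.27584193 222.55318916]
jar [0.62142468 0.1859506  0.055     ]
pumphead [0.59913074 0.45808686 0.178     ]
pumpbase [0.57788202 0.43995033 0.1       ]
tape [0.47609089 0.39383869 0.025     ]
[[ 9.13590999e-01  4.06634280e-01 -2.22267988e-04]
 [ 4.06634337e-01 -9.13590785e-01  6.27537301e-04]
 [ 5.21161928e-05 -6.63694226e-04 -9.99999778e-01]]
```

The fit is good to about 1 mm and agrees with the side view. The pivot is at about (0.509, 0.203) and the stand is turned by -0.143 rad.

The plan has two steps:
1. Press the tail down with closed fingertips to raise the flag.
2. Push the raised flag over from its +y side.

First I'll move above the tail and align the jaws with the hinge axis.

```bash
python3 -m jog '[[0.534,-0.506,0,0,0,-0.643,-1],[0.534,-0.506,0,0,0,-0.643,-1],[0.534,-0.506,0,0,0,-0.643,-1],[0.534,-0.506,0,0,0,-0.643,-1],[0.534,-0.506,0,0,0,-0.643,-1],[0.534,-0.506,0,0,0,-0.643,-1],[0.534,-0.506,0,0,0,-0.643,-1],[0.534,-0.506,0,0,0,-0.643,-1],[0.534,-0.506,0,0,0,-0.643,-1],[0.534,-0.506,0,0,0,-0.643,-1],[0.534,-0.506,0,0,0,-0.643,-1],[0.534,-0.506,0,0,0,-0.643,-1],[0.534,-0.506,0,0,0,-0.643,-1],[0.534,-0.506,0,0,0,-0.643,-1],[0.534,-0.506,0,0,0,-0.643,-1],[0.534,-0.506,0,0,0,-0.643,-1],[0.534,-0.506,0,0,0,-0.643,-1],[0.534,-0.506,0,0,0,-0.643,-1],[0.534,-0.506,0,0,0,-0.643,-1]]'
python3 - <<'E'
from h import *
import cv2
c=camera("top");s=camera("side");w=camera("wrist")
cv2.imwrite("pics/t1.png",c["image"][:,:,::-1])
cv2.imwrite("pics/w1.png",w["image"][:,:,::-1])
cv2.imwrite("pics/s1.png",cv2.resize(s["image"][150:330,200:380,::-1],(600,600)))
E
```

```text
time_s: 2.1
ee_pos: [0.5056, 0.1761, 0.2057]
eef_rot: [-3.142, -0.001, 1.428]
force: [0.6, -0.1, 0.5]
grip_width: 0.0002
```

View pics/s1.png

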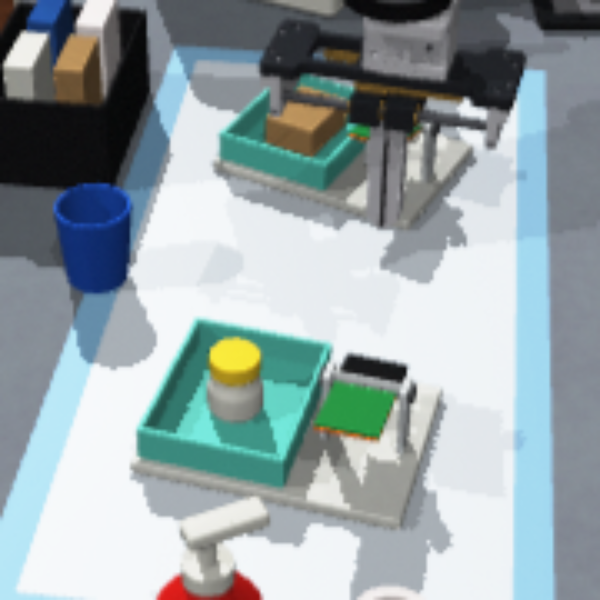

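View pics/w1.png

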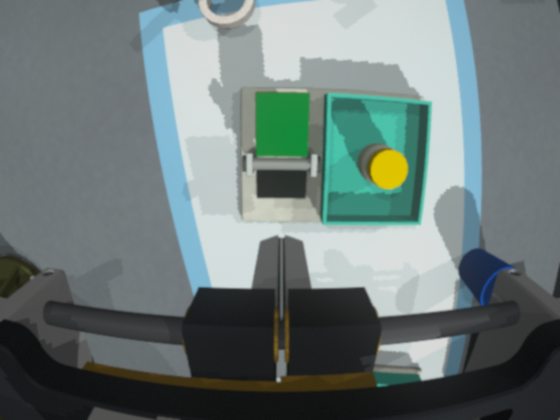

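The jaws line up with the flag's width, and the tool is over the tail: in the wrist view the fingers at x≈280 are centred on the tail at (282,183). Next I'll press the tail down.

```bash
python3 -m jog '[[0.002,0,0.05,0,0,0,-1],[0.002,0,0.1,0,0,0,-1],[0.002,0,0.12,0,0,0,-1],[0.002,0,0.13,0,0,0,-1],[0.002,0,0.138,0,0,0,-1],[0.002,0,0.146,0,0,0,-1],[0.002,0,0.152,0,0,0,-1],[0.002,0,0.156,0,0,0,-1],[0.002,0,0.156,0,0,0,-1]]'
python3 - <<'E'
from h import *
import cv2
s=camera("side");w=camera("wrist")
cv2.imwrite("pics/w2.png",w["image"][:,:,::-1])
cv2.imwrite("pics/s2.png",cv2.resize(s["image"][150:330,200:380,::-1],(600,600)))
E
```

```text
time_s: 3.15
ee_pos: [0.506, 0.1785, 0.0496]
eef_rot: [3.141, -0.001, 1.428]
force: [1.3, -1.3, 1.0]
grip_width: 0.0005
```

View pics/s2.png

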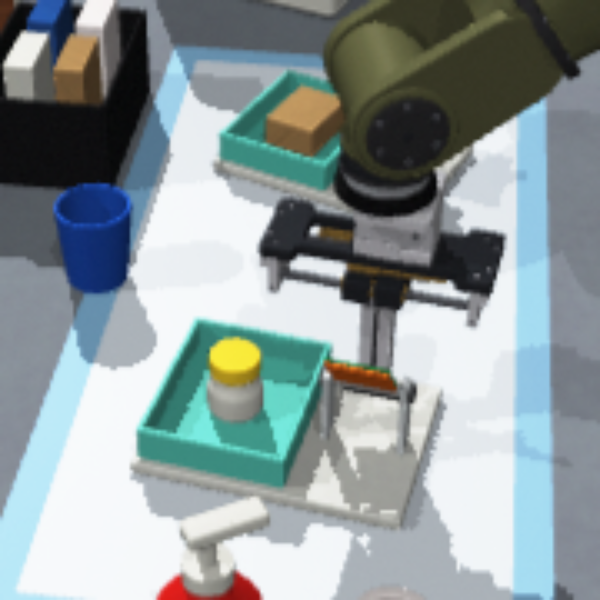

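View pics/w2.png

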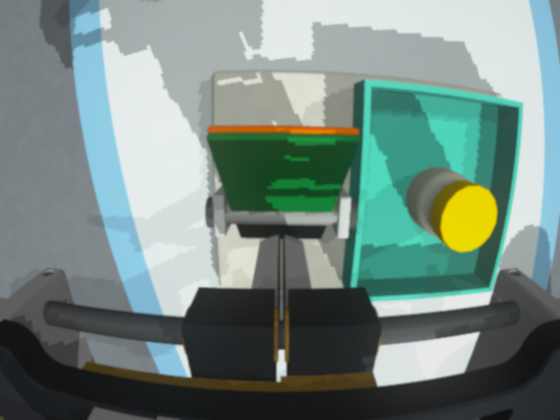

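The flag now stands at about 50°, with its free edge (orange) at (283,130) in the wrist view. The stand hasn't moved. I'll lift, cross over the flag, and come down on its +y side.

```bash
python3 -m jog '[[0,0,-0.05,0,0,0,-1],[0,0,-0.1,0,0,0,-1],[0,0,-0.14,0,0,0,-1],[0,0,-0.14,0,0,0,-1],[0.05,0,-0.14,0,0,0,-1],[0.09,0,-0.14,0,0,0,-1],[0.108,0,-0.14,0,0,0,-1],[0.108,0,-0.14,0,0,0,-1],[0.108,0,-0.1,0,0,0,-1],[0.108,0,-0.06,0,0,0,-1],[0.108,0,-0.06,0,0,0,-1]]'
python3 - <<'E'
from h import *
import cv2
s=camera("side");w=camera("wrist")
cv2.imwrite("pics/w3.png",w["image"][:,:,::-1])
cv2.imwrite("pics/s3.png",cv2.resize(s["image"][150:330,200:380,::-1],(600,600)))
E
```

```text
time_s: 4.35
ee_pos: [0.5189, 0.2833, 0.1048]
eef_rot: [-3.134, 0.004, 1.427]
force: [0.5, 0.2, 0.1]
grip_width: 0.0004
```

View pics/s3.png

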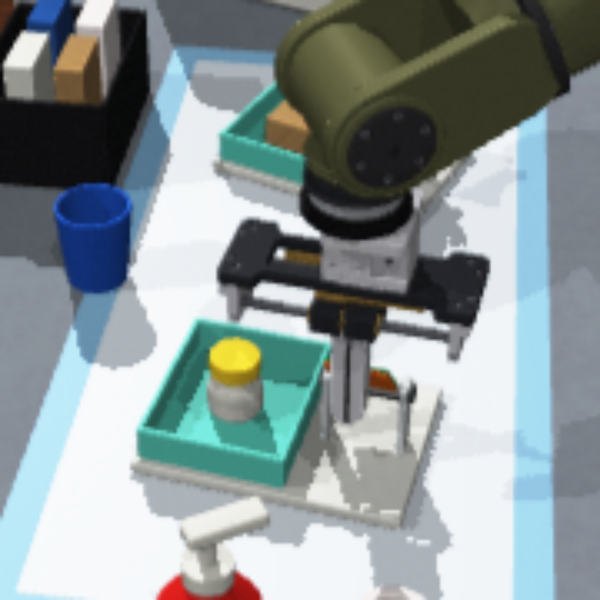

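View pics/w3.png

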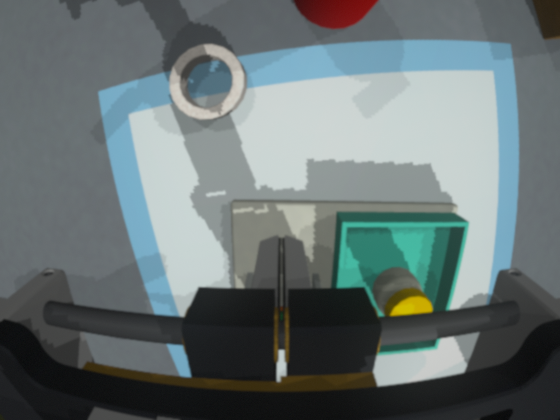

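The fingers are on the flag's orange (+y) side with no contact yet. Now I'll push the flag over the top along an arc and down to the other side, stopping slightly short of its stop.

```bash
python3 -m jog '[[-0.03,0,0,0,0,0,-1],[-0.05,0,0,0,0,0,-1],[-0.065,0,0,0,0,0,-1],[-0.075,0,-0.003,0,0,0,-1],[-0.085,0,-0.006,0,0,0,-1],[-0.1,0,-0.007,0,0,0,-1],[-0.108,0,0,0,0,0,-1],[-0.114,0,0.01,0,0,0,-1],[-0.118,0,0.018,0,0,0,-1],[-0.12,0,0.024,0,0,0,-1],[-0.121,0,0.028,0,0,0,-1],[-0.121,0,0.028,0,0,0,-1]]'
python3 - <<'E'
from h import *
import cv2
s=camera("side");w=camera("wrist")
cv2.imwrite("pics/w4.png",w["image"][:,:,::-1])
cv2.imwrite("pics/s4.png",cv2.resize(s["image"][150:330,200:380,::-1],(600,600)))
E
```

```text
time_s: 5.65
ee_pos: [0.5039, 0.165, 0.0819]
eef_rot: [-3.14, 0.0, 1.427]
force: [-0.4, 0.1, -0.0]
grip_width: 0.0009
```

View pics/s4.png

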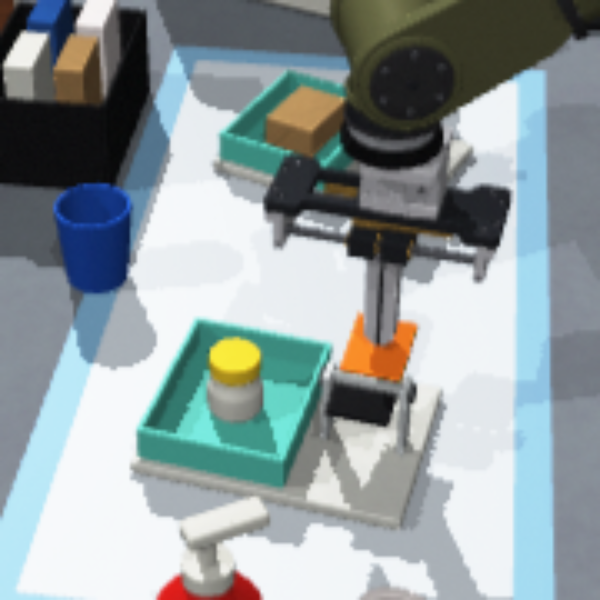

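View pics/w4.png

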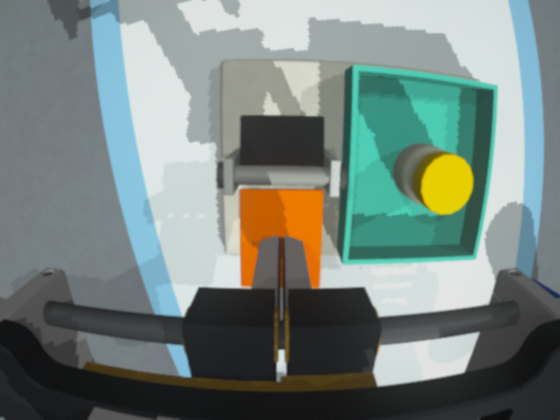

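The orange face is up at (282,235) in the wrist view and about 10° short of level. I'll move further out along the flag and press gently to the stop.

```bash
python3 -m jog '[[-0.006,0,0,0,0,0,-1],[-0.012,0,0.002,0,0,0,-1],[-0.012,0,0.004,0,0,0,-1],[-0.012,0,0.006,0,0,0,-1],[-0.012,0,0.008,0,0,0,-1],[-0.012,0,0.009,0,0,0,-1],[-0.012,0,0.009,0,0,0,-1]]'
```

```text
time_s: 6.45
ee_pos: [0.5025, 0.1535, 0.0734]
eef_rot: [-3.141, -0.0, 1.428]
force: [0.1, -1.2, -0.1]
grip_width: 0.0009
```

```bash
python3 -m jog '[[0,0,0.001,0,0,0,-1],[0,0,0.001,0,0,0,-1]]'; python3 -m jog '[[0,0,0.001,0,0,0,-1],[0,0,0.001,0,0,0,-1]]'
```

```text
time_s: 6.65
ee_pos: [0.5026, 0.1535, 0.073]
eef_rot: [-3.141, -0.0, 1.428]
force: [-1.9, -1.5, 7.9]
grip_width: 0.0003
time_s: 6.85
ee_pos: [0.5027, 0.1535, 0.0728]
eef_rot: [3.141, -0.0, 1.428]
force: [-4.3, -2.7, 11.2]
grip_width: 0.0001
```

The flag is on its stop: the upward force rose to 11 N at z = 0.073, which is the expected top face. I'll retract and check.

```bash
python3 -m jog '[[0,0,-0.03,0,0,0,-1],[0,0,-0.08,0,0,0,-1],[0,0,-0.13,0,0,0,-1],[-0.05,0,-0.15,0,0,0,-1],[-0.1,0,-0.15,0,0,0,-1],[-0.15,0,-0.15,0,0,0,-1],[-0.2,0,-0.15,0,0,0,-1],[-0.25,0,-0.15,0,0,0,-1],[-0.25,0,-0.15,0,0,0,-1],[-0.25,0,-0.15,0,0,0,-1]]'
python3 - <<'E'
from h import *
import cv2
s=camera("side");c=camera("top")
cv2.imwrite("pics/t5.png",cv2.resize(c["image"][180:280,180:280,::-1],(600,600),interpolation=cv2.INTER_CUBIC))
cv2.imwrite("pics/s5.png",cv2.resize(s["image"][230:320,230:350,::-1],(800,600),interpolation=cv2.INTER_CUBIC))
cv2.imwrite("pics/full5.png",s["image"][:,:,::-1])
E
```

```text
time_s: 7.85
ee_pos: [0.4669, -0.0948, 0.2227]
eef_rot: [3.141, -0.001, 1.425]
force: [0.1, 0.3, -0.1]
grip_width: 0.0004
```

View pics/s5.png

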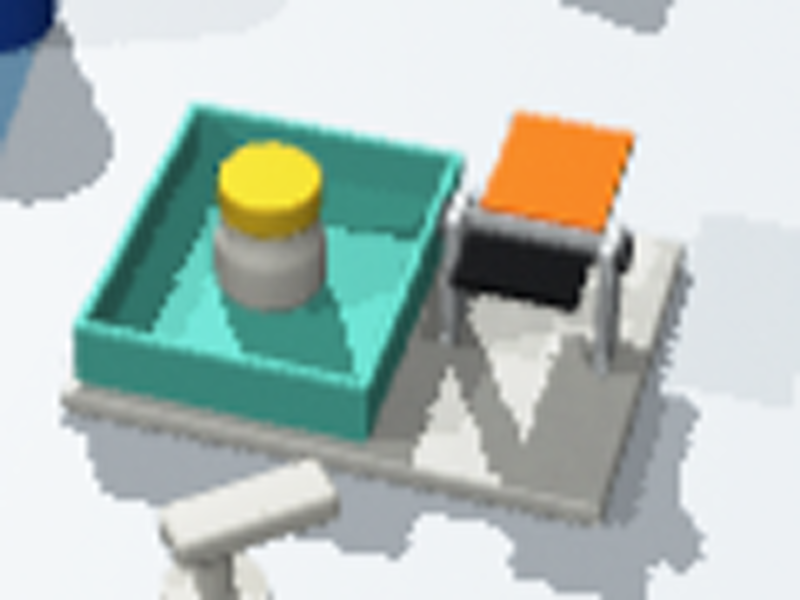

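View pics/t5.png

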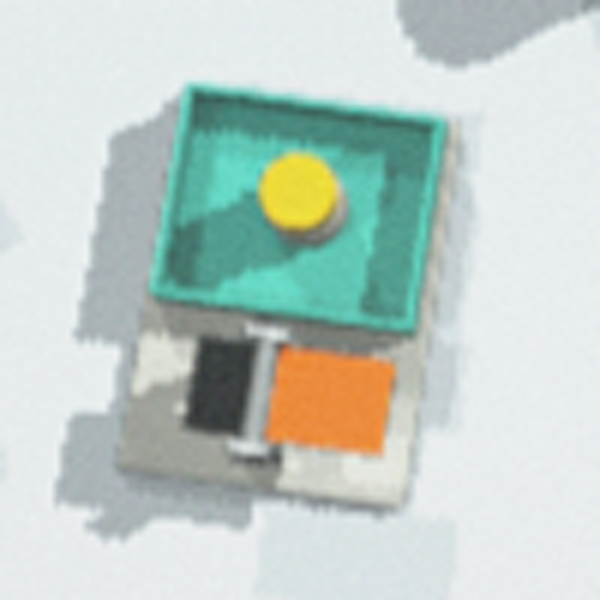

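View pics/full5.png

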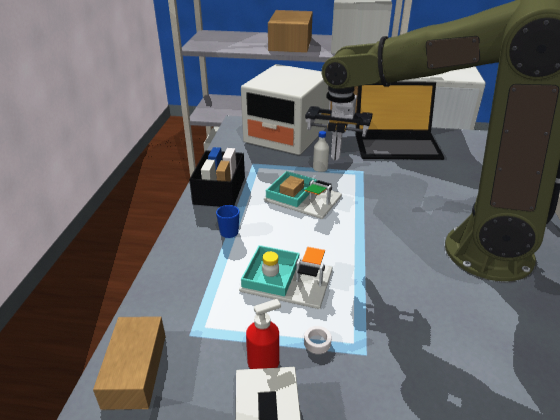

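Station_a's flag lies level on the -y side with its orange face up. In the top crop the tray corners and jar are on the same pixels as before, and the other stand's flag is still green.

```bash
python3 -c "
from station import ctrl
print(ctrl.hand_in())"
```

```text
the job is handed in; nothing more can be done
None
```

The flag on the jar's stand (station_a) is now turned right over its hinge and lies flat on the other side, orange face up. I handed the job in with the robot's clock at about 8 s.

**How:** With the fingers shut, I pressed the black tail down to raise the flag to about 50°. Then I came down on its other side and pushed it over the top and down onto its stop.

**Last checks:**
- **Flag at its stop:** the upward force rose to about 11 N with the fingertips at 73 mm, the height of a level flag's top face.
- **Flag position:** in the top view the free edge is where a level flag should be. In the side view it looked about 2 pixels lower than my rough estimate. I put that down to calibration and pixel reading, because the hinge itself looked about 1 pixel low too.
- **Everything else:** in the before and after pictures the jar and its stand had not moved. The other stand's flag is still green, and the carton, pump, tape, cup and spray look undisturbed.
- **Robot:** the arm was clear of everything, reading close to 0 N, when I handed in.

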